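Turn the drip hook home and hang the copper plate

TASK

The swivel hook on the drip stand has been left facing away from its tray: turn it anticlockwise (seen from above) until its red tail is pressed gently but firmly against the yellow stop, so that it faces out over the tray. Then take the copper plate from the wooden rack and hang it by its hole on the hook, easing it down without force, and leave it hanging still over the tray. Leave the grey plate, bottle, yellow bin and screwdriver where they are.

Things in the scene. Friction and masses are not known exactly. Their poses are not given: they have to be found in the camera images.
- stand: Fixed drip stand: grey foot 215 x 170 x 12 mm, blue open tray (105 x 150 mm, rim 40 mm above the table), steel post of 22 mm diameter. Origin on the table under the post's axis, also the hook's turning axis; z up. The tray lies on the stand's -x side, 24 to 129 mm from the axis; the hook must end up facing roughly along the stand's -x.
- swivel: Turning head of the stand: dark hub (34 mm diameter, top 8 mm above this origin), hook arm and, on the other end, a red tail. Origin on the vertical turning axis at the height of the arm's centre line, 190 mm above the table; x along the arm, z up. It starts within 0.6 rad of the stand's +y and must turn anticlockwise from above by 0.8 to 2.1 rad to its stop. It stays where it is left.
- hook_mid (a point): Point on the arm's centre line 62 mm from the turning axis. The arm is a level round steel bar, 8 mm in diameter. Closed fingertips can push it here from its clockwise side (nothing below is higher than 40 mm). It turns stiffly: friction about 0.12 N m, so about 2 N here.
- hook_tip (a point): Middle of the hook's upturned end: 80 mm from the turning axis, 8 mm above the arm's centre line. Rounded, 8 mm in diameter; its top is 12 mm above the centre line.
- tail_end (a point): End of the red tail, 56 mm from the axis on the far end from the arm. The tail is a bar 12 mm wide and 14 mm high; its side meets the yellow stop pin. Firm means at least 2 N on the pin for 0.3 s; over 20 N is a failure. The pin hardly yields: meet it slowly (about 15 mm/s). A push of F newtons at hook_mid, square to the arm, gives about (0.062 F - 0.12) / 0.042 N on the pin: aim for F of 5 to 8.
- collar: Dark ring, 36 mm diameter, fixed on the post; origin on the axis, 135 mm above the table. On it is clamped the yellow stop: an upright pin, 10 mm diameter, 42 mm from the axis, top 17 mm above the arm's centre line. It is set anywhere within 0.2 rad of where the hook would face exactly along the stand's -x; this setting is not in the pose and must be felt (or seen).
- rack: Fixed wooden rack 70 x 190 x 40 mm with two slots in line along its y axis (centres at y = +45 and -45 mm), each 10 mm wide (x), 62 mm long and 20 mm deep, floor 20 mm above the table; a plate stands upright in each. Origin: centre of its underside.
- copper_plate: Copper plate upright in one of the rack's slots: 8 mm thick (its x), 60 mm wide (its y), 120 mm high (its z), 0.3 to 0.5 kg. Round hole, 26 mm diameter, through along x, centre 82 mm above the lower edge, 38 mm below the top. Origin: middle of the lower edge. Pinch across the thickness from above, fingertips 12 to 18 mm below the top edge, clear of the hole.
- copper_plate_hole (a point): Centre of the copper plate's hole. Hanging, it lies 9 mm below the arm's centre line; held 4 mm above the centre line it passes over the upturned end with 5 mm to spare above and below. In the rack it is 102 mm above the table.
- grey_plate: Grey plastic plate of the same shape in the other slot: leave it. Origin: middle of the lower edge.
- bottle: White bottle with black cap, 56 mm diameter, 125 mm high, loose: leave it. Origin: centre of its underside.
- parts_bin: Open yellow bin 100 x 140 x 50 mm, loose: leave it. Origin: centre of its underside.
- screwdriver: Screwdriver with red handle lying on the table, under 40 mm high: leave it.
There are look-alikes about, which are no part of the job. There is more than one size of the copper_plate; the one meant has the size given above.

How it is judged:
By the outcome, as a careful person would: the job done as asked, in the order asked, and still so for the second after the job is handed in, with the robot touching nothing.
It also fails if it takes over 69 s, if anything falls off the work surface, if the arm or the gripper's body presses on something with over 40 N, if the wrist force passes 120 N, or if a joint passes its speed limit or range.

ROBOT

A 6-joint arm with a two-finger parallel gripper is mounted at the origin on the work surface. World frame = base frame: x ahead of the robot, y to its left, z up, the work surface at z = 0. Lengths are in m, angles in degrees, forces in N, time in s.
With the tool pointing down it reaches from about 0.35 to 0.875 m from the base axis. Payload 4.2 kg.
Tool frame: the origin (TCP) lies midway between the tips of the shut fingers; the grasp point (between the pads) lies 19 mm behind it; z points along the fingers, y is the line along which they close (so a half turn about z gives the same grasp; the last joint's range is limited). The gripper opens to 87 mm and grips with 3 to 60 N. Pads are 19 mm wide; open, the fingers measure 117 mm over their backs; the gripper's body (75 mm by 190 mm) begins 51 mm behind the grasp point.
Start: joints at [-52.907, 22.042, 0.453, 0, -68.411, -14.817], TCP at [0.237, -0.578, 0.197] pointing down, gripper open.
Joint ranges: [-179.83, 179.83], [-69.29, 118.12], [-61.27, 80.66], [-181.25, 117.63], [-171.15, -9.14], [-177.46, 177.46]. Speed limits (degrees/s): [159.86, 159.86, 180, 180, 180, 180].

INTERFACE

Orientations are given as a 3x3 rotation matrix whose columns are the frame's x, y, z axes.
In Python, from station import sensors, eyes, workorder gives the robot as it stands.
- The arm moves only by the shell command python3 -m handwheel 'ROWS'. ROWS is a JSON list of rows, 1 to 8 of them, each an object with the fields finger_gap (the opening from 0.0 (shut) to 1.0 (fully open)), sx, sy, sz (the shift in m), rx, ry, rz (a rotation vector in degrees); a field left out counts as zero (the opening has to be given); each row is the pose to reach, as a shift and turn from the pose commanded when the command began, along the tool's axes at that moment; what a row does not reach only later rows make up. A row lasts 1/10 s, in which the tool goes at most 0.05 m and 8.59 degrees, less where a joint would pass 70% of its speed; a pose out of reach is approached as far as the arm can. The fingers move at their own pace and stop on an object; the grip force is fixed at half the most. Time passes only in rows, so rows that do not move let the fingers close. It prints the time, the measured TCP pose, the force, the opening and the grip force at its end. Input that does not fit is refused with a message, and nothing moves.
- sensors.sense(): the state, without advancing time (a new reading comes with each control period).
- eyes.capture(name): name is "scene" or "side" or "wrist"; returns a dict with "pixels" (400x640x3 uint8, red, green, blue), "z_map" (400x640 float32, m along the optical axis (not along the pixel's ray), 0 where there is no reading), "K" (3x3 intrinsics, pixels), "distortion" ([k1, k2, p1, p2, k3] as OpenCV has them; the pictures are not rectified), "world_from_camera" (4x4, takes a point from camera to world coordinates). Camera axes: x right, y up, looking along -z (the intrinsics and any distortion apply to the point x, -y, -z); pixel columns grow to the right and rows downward; lengths in m; the calibration is good to about 2 mm. A picture is of the moment at which its call begins.
- workorder.finish_job(): hands the job in; it is judged then, once.
The state is a dict: "time_s": time; "joints": joint angles; "joint_velocities": joint speeds; "effort": joint torques, N m; "tcp_pos": TCP position; "ee_rot": TCP orientation; "wrist_force": force on the tool from outside, world axes, zero at the start; "moment": the same for the moment, N m; "gripper_width": opening from 0.0 (shut) to 1.0 (fully open); "gripper_force": force on a finger pad.
Only numpy, scipy, OpenCV 4.12 (cv2) and the standard library are available. Lean on these libraries where they do the work, as an engineer would, in place of code of your own. Each camera call takes 0.05 s, during which the arm holds its last target. There are 200 camera calls.

## Working session

There is one attempt and no reset: what is moved stays moved. The work goes in short steps, Python scripts to look and compute and a shell command to move; the robot and the scene stay as the last step left them, time stands still between calls to the robot, and variables do not carry over. Pictures are saved under pics/ and viewed, at most 13 in all, crops included, and the job is handed in when it is done.

```bash
mkdir -p pics; ls; cat > h.py <<'E'
import numpy as np, cv2
from station import sensors, eyes, workorder
def cap(n):
    return eyes.capture(n)
def world(c, uv, depth=True):
    """pixel -> world via z_map"""
    u,v=uv; z=c['z_map'][int(v),int(u)]
    return ray(c,uv)[0]+ray(c,uv)[1]*z
def ray(c,uv):
    p=cv2.undistortPoints(np.array([[uv]],float),c['K'],np.array(c['distortion']))[0,0]
    T=c['world_from_camera']; d=T[:3,:3]@np.array([p[0],-p[1],-1.0])
    return T[:3,3],d
def plane(c,uv,h):
    o,d=ray(c,uv); return o+d*(h-o[2])/d[2]
def cloud(c):
    H,W=c['z_map'].shape
    uu,vv=np.meshgrid(np.arange(W),np.arange(H))
    p=cv2.undistortPoints(np.stack([uu,vv],-1).reshape(-1,1,2).astype(float),c['K'],np.array(c['distortion']))[:,0]
    z=c['z_map'].reshape(-1,1); q=np.hstack([p[:,:1],-p[:,1:],-np.ones_like(z)])*z
    T=c['world_from_camera']; P=(q@T[:3,:3].T+T[:3,3]).reshape(H,W,3); P[c['z_map']==0]=np.nan
    return P
E
python3 - <<'E'
from h import *
for n in ['scene','side','wrist']:
    c=cap(n); np.savez('c_%s.npz'%n,**c)
    cv2.imwrite(f'pics/{n}0.png',c['pixels'][:,:,::-1])
    print(n,c['world_from_camera'].round(3).tolist(),c['K'].round(1).tolist(),np.round(c['distortion'],3))
s=sensors.sense(); print(s['tcp_pos'],s['ee_rot'],s['wrist_force'])
E
```

```text
pics
scene [[-0.306, -0.706, 0.639, 1.236], [0.952, -0.217, 0.216, 0.237], [-0.014, 0.675, 0.738, 0.903], [0.0, 0.0, 0.0, 1.0]] [[435.1, 0.0, 314.0], [0.0, 435.1, 190.7], [0.0, 0.0, 1.0]] [-0.103  0.     0.     0.     0.   ]
side [[-0.983, 0.085, -0.165, 0.39], [-0.184, -0.564, 0.805, 0.812], [-0.025, 0.822, 0.57, 0.712], [0.0, 0.0, 0.0, 1.0]] [[434.9, 0.0, 324.3], [0.0, 434.9, 197.2], [0.0, 0.0, 1.0]] [-0.072  0.     0.     0.     0.   ]
wrist [[-0.378, -0.893, -0.243, 0.171], [0.926, -0.365, -0.101, -0.607], [0.001, -0.263, 0.965, 0.384], [0.0, 0.0, 0.0, 1.0]] [[287.8, 0.0, 316.5], [0.0, 287.8, 200.0], [0.0, 0.0, 1.0]] [-0.032  0.     0.     0.     0.   ]
[ 0.2367421  -0.577904    0.19585041] [[-9.25419180e-01 -3.78944412e-01 -6.88231016e-04]
 [-3.78945027e-01  9.25418051e-01  1.44804447e-03]
 [ 8.81730457e-05  1.60084985e-03 -9.99998715e-01]] [-0.29399056  0.01649205  0.6181789 ]
```

View pics/scene0.png

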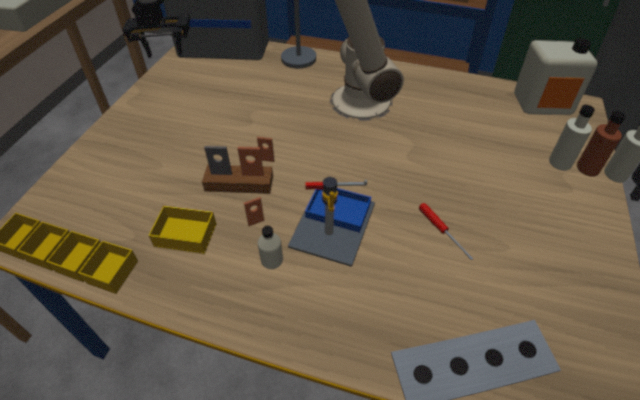

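View pics/side0.png

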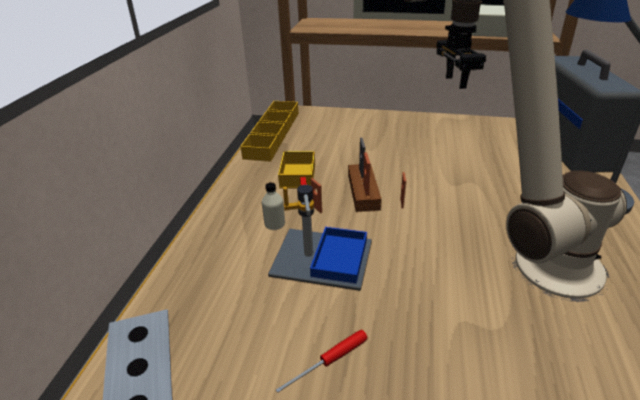

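The scene view shows the rack at about (238,180), with the grey plate left (218,160) and the copper plate right (250,162). Small decoy coppers are at (265,150) and (254,210). The stand is at (330,215) with the tray toward the robot, and the hub is near (330,185).

```bash
python3 - <<'E'
from h import *
for n in ['scene','side']:
    c=dict(np.load(f'c_{n}.npz')); P=cloud(c); hsv=cv2.cvtColor(c['pixels'],cv2.COLOR_RGB2HSV)
    hh,ss,vv=[hsv[...,i].astype(int) for i in range(3)]; Z=P[...,2]
    print(n)
    def rect(m,name):
        m=cv2.morphologyEx(m.astype(np.uint8),cv2.MORPH_OPEN,np.ones((2,2)))
        k,l,st,ce=cv2.connectedComponentsWithStats(m)
        for i in range(1,k):
            if st[i,4]<25: continue
            q=P[l==i]; q=q[~np.isnan(q[:,0])]
            r=cv2.minAreaRect((q[:,:2]*1000).astype(np.float32))
            print(' ',name,st[i,:5],'med',np.median(q,0).round(3),'zr',np.percentile(q[:,2],[2,98]).round(3),'rect',np.round(r[0],0),np.round(r[1],0),round(r[2],1))
    roi=(P[...,0]>0.3)&(P[...,0]<0.9)&(P[...,1]>-.45)&(P[...,1]<0.25)
    rect(roi&(abs(hh-115)<12)&(ss>150)&(Z>0.003)&(Z<.06),'blue')
    rect(roi&(abs(Z-.012)<.004)&(ss<90),'foot')
    rect(roi&(abs(Z-.04)<.004)&((hh<20)|(hh>170))&(ss>60),'racktop')
    rect(roi&(Z>.048)&((hh<15)|(hh>170))&(ss>60),'copper')
    rect(roi&(Z>.048)&(ss<110),'grey')
    rect(roi&(Z>.12)&(abs(hh-25)<6)&(ss>120),'yellow')
    rect(roi&(Z>.165)&(Z<.22),'head')
    g=c['pixels'][150:270,180:400] if n=='scene' else c['pixels'][140:300,230:430]
    cv2.imwrite(f'pics/{n}_crop.png',cv2.resize(g[:,:,::-1],None,fx=3.6 if n=='scene' else 3.7,fy=3.6 if n=='scene' else 3.7,interpolation=cv2.INTER_CUBIC))
E
```

```text
scene
  blue [307 191  19  31 371] med [0.53  0.003 0.018] zr [0.013 0.118] rect [537.   5.] [147.  46.] 18.2
  blue [ 335  191   36   41 1062] med [0.508 0.095 0.017] zr [0.012 0.041] rect [514.  92.] [ 87. 109.] 89.3
  foot [ 289  202   86   63 2172] med [0.617 0.068 0.012] zr [0.002 0.016] rect [556.  60.] [166. 219.] 87.1
  racktop [203 166  71  21 829] med [ 0.504 -0.234  0.04 ] zr [0.03  0.045] rect [ 475. -243.] [108. 189.] 16.0
  copper [239 137  35  38 724] med [ 0.478 -0.197  0.083] zr [0.002 0.141] rect [ 387. -218.] [204.  87.] 22.3
  copper [307 183  18   7 125] med [0.601 0.025 0.19 ] zr [-0.     0.198] rect [528.   0.] [175.  39.] 20.0
  copper [245 198  18  18 201] med [ 0.607 -0.138  0.07 ] zr [0.    0.091] rect [ 578. -152.] [83. 42.] 28.0
  grey [205 147  28  27 555] med [ 0.502 -0.284  0.089] zr [0.001 0.14 ] rect [ 442. -320.] [165.  59.] 30.7
  grey [323 178  45  18 322] med [0.584 0.066 0.193] zr [-0.001  0.202] rect [504.  78.] [250.  96.] 7.7
  grey [325 206  10  22 138] med [0.597 0.059 0.074] zr [0.016 0.157] rect [580.  57.] [110.  18.] 3.5
  grey [259 226
[... 1227 characters left out ...]
  0.069] zr [-0.003  0.089] rect [ 613. -177.] [ 25. 129.] 10.7
  grey [360 139   7  37 154] med [ 0.497 -0.258  0.106] zr [-0.003  0.14 ] rect [ 507. -392.] [ 14. 369.] 4.5
  grey [263 184  22  33 515] med [ 0.697 -0.037  0.079] zr [0.043 0.124] rect [707. -67.] [ 54. 333.] 18.3
  grey [298 186  17  60 640] med [0.583 0.069 0.141] zr [-0.001  0.199] rect [602.   1.] [ 36. 291.] 12.7
  yellow [289 202  13   6  48] med [0.606 0.071 0.161] zr [0.156 0.163] rect [608.  70.] [26. 16.] 12.4
  head [298 178  16  39 355] med [0.582 0.07  0.192] zr [0.031 0.199] rect [607. -48.] [ 31. 388.] 10.9
  head [284 188   6  18  79] med [0.625 0.077 0.179] zr [-0.003  0.205] rect [666. -72.] [  9. 317.] 15.7
```

View pics/scene_crop.png

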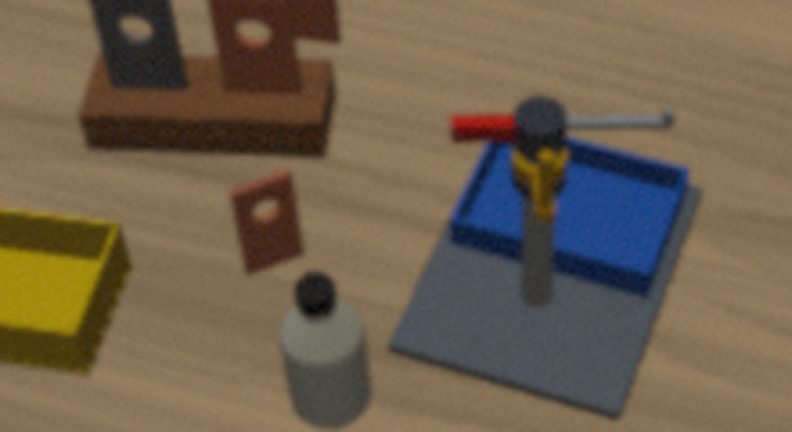

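View pics/side_crop.png

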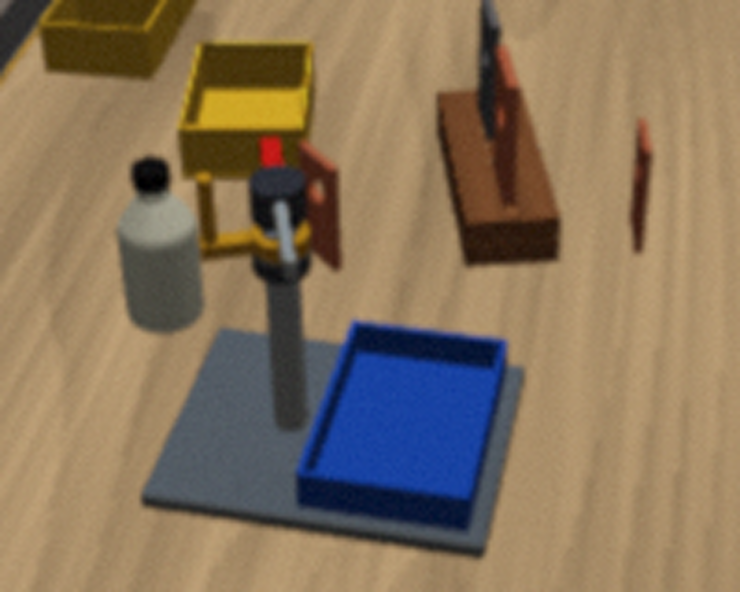

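The crops show the hub at scene (330,182), the arm pointing to +y with its tip at (365,183), and the red tail to −y at (308,185). The yellow pin stands on the +x side, at side view (285,189). The tall copper plate is in the rack's +y slot.

```bash
python3 - <<'E'
from h import *
for n in ['scene','side']:
    c=dict(np.load(f'c_{n}.npz')); P=cloud(c); hsv=cv2.cvtColor(c['pixels'],cv2.COLOR_RGB2HSV)
    hh,ss,vv=[hsv[...,i].astype(int) for i in range(3)]; X,Y,Z=P[...,0],P[...,1],P[...,2]
    print(n)
    near=np.hypot(X-.59,Y-.062)<.11
    def rep(m,name):
        q=P[m]; r=np.percentile(q,[3,50,97],axis=0).round(4) if len(q) else None
        print(name,len(q),'\n',r); return q
    h=near&(np.hypot(X-.592,Y-.062)<.03)&(Z>.195)&(Z<.203)&(vv<90)
    q=rep(h,'hubtop'); print(' circle',cv2.minEnclosingCircle((q[:,:2]*1000).astype(np.float32)))
    a=near&(Z>.183)&(Z<.208)&(Y>.085)&(ss<110)
    q=rep(a,'arm'); l=cv2.fitLine((q[:,:2]*1000).astype(np.float32),cv2.DIST_HUBER,0,.1,.01).ravel(); print(' line',l,np.degrees(np.arctan2(l[1],l[0])))
    print(' tip far', q[np.argsort(q[:,1])[-6:]].round(4).tolist())
    t=near&(Z>.185)&(Z<.203)&(ss>150)&((hh<8)|(hh>172)); q=rep(t,'tail'); 
    y=near&(Z>.165)&(Z<.212)&(abs(hh-25)<7)&(ss>120); rep(y,'pin')
    post=near&(Z>.03)&(Z<.12)&(ss<60); rep(post,'post')
    b=near&0
    cop=(abs(X-.478)<.04)&(abs(Y+.197)<.06)&(Z>.05)&(Z<.145)&((hh<15)|(hh>170))&(ss>60)
    q=rep(cop,'cop'); l=cv2.fitLine((q[:,:2]*1000).astype(np.float32),cv2.DIST_HUBER,0,.1,.01).ravel(); print(' line',l,np.degrees(np.arctan2(l[1],l[0])))
    top=cop&(Z>.133); q=rep(top,'coptop'); print(cv2.minAreaRect((q[:,:2]*1000).astype(np.float32)))
    gr=(abs(X-.50)<.04)&(abs(Y+.28)<.06)&(Z>.05)&(Z<.145)&(ss<110)
    q=P[gr]; l=cv2.fitLine((q[:,:2]*1000).astype(np.float32),cv2.DIST_HUBER,0,.1,.01).ravel(); print('grey line',l,np.degrees(np.arctan2(l[1],l[0])))
    f=(abs(X-.56)<.14)&(abs(Y-.06)<.12)&(abs(Z-.012)<.003)&(ss<100); q=P[f]; print('foot',cv2.minAreaRect((q[:,:2]*1000).astype(np.float32)))
E
```

```text
scene
hubtop 123 
 [[0.575  0.0428 0.1958]
 [0.5887 0.0555 0.1981]
 [0.6027 0.0693 0.2005]]
 circle ((587.84130859375, 54.67469024658203), 17.46574592590332)
arm 101 
 [[0.5626 0.086  0.1876]
 [0.5705 0.1114 0.1923]
 [0.5798 0.1338 0.2002]]
 line [ 2.9269174e-01 -9.5620686e-01  5.7145807e+02  1.1093860e+02] -72.98082
 tip far [[0.5678, 0.1328, 0.1937], [0.5612, 0.1331, 0.2002], [0.5626, 0.1338, 0.1953], [0.5653, 0.134, 0.2012], [0.5656, 0.1345, 0.1952], [0.565, 0.1347, 0.1914]]
tail 98 
 [[0.5931 0.0065 0.186 ]
 [0.6006 0.0241 0.1925]
 [0.6093 0.0413 0.1958]]
pin 76 
 [[0.598  0.0516 0.1655]
 [0.6292 0.0701 0.1893]
 [0.6318 0.0752 0.2073]]
post 161 
 [[0.5899 0.0474 0.0323]
 [0.5966 0.057  0.0676]
 [0.5998 0.0651 0.1113]]
cop 567 
 [[ 0.4716 -0.2262  0.0529]
 [ 0.4803 -0.1975  0.098 ]
 [ 0.4892 -0.169   0.1411]]
 line [ 2.4209957e-01 -9.7025144e-01  4.8081088e+02 -1.9758199e+02] -75.9895
coptop 92 
 [[ 0.4686 -0.2244  0.1341]
 [ 0.4791 -0.1977  0.1394]
 [ 0.4879 -0.1694  0.1425]]
((477.4174499511719, -198.45492553710938), (11.581766128540039, 61.892913818359375), 14.346587181091309)

[... 779 characters left out ...]
664 0.1664]
 [0.6252 0.0769 0.1856]
 [0.6297 0.0806 0.207 ]]
post 272 
 [[0.5765 0.061  0.0331]
 [0.5843 0.0682 0.0739]
 [0.5948 0.0717 0.1175]]
cop 244 
 [[ 0.4671 -0.2546  0.0522]
 [ 0.4771 -0.1808  0.1019]
 [ 0.4939 -0.1639  0.1396]]
 line [ 2.4370047e-01 -9.6985054e-01  4.7972574e+02 -1.9313031e+02] -75.89495
coptop 45 
 [[ 0.4678 -0.2212  0.1344]
 [ 0.4776 -0.1899  0.1385]
 [ 0.4875 -0.1647  0.1403]]
((477.5912780761719, -193.42376708984375), (8.171966552734375, 60.633506774902344), 14.281847953796387)
grey line [ 2.7315307e-01 -9.6197057e-01  5.0081232e+02 -2.7305966e+02] -74.14802
foot ((574.8883666992188, 50.47632598876953), (193.84840393066406, 256.6153564453125), 87.15911102294922)
```

```bash
cat >> h.py <<'E'
from scipy.spatial.transform import Rotation as Rr
def to(p,yaw):
    """shift/turn in current tool axes to reach world p with tool x at yaw (tool down)"""
    s=sensors.sense(); R=np.array(s['ee_rot']); a=np.radians(yaw)
    T=np.array([[np.cos(a),np.sin(a),0],[np.sin(a),-np.cos(a),0],[0,0,-1]])
    print('to',(R.T@(np.array(p)-s['tcp_pos'])).round(4),Rr.from_matrix(R.T@T).as_rotvec(degrees=True).round(2))
AX=np.array([.587,.057])
def polar(ang,r,off,z):
    a=np.radians(ang); return [*(AX+r*np.array([np.cos(a),np.sin(a)])+off*np.array([np.sin(a),-np.cos(a)])),z]
E
python3 - <<'E'
from h import *
p=polar(108,.062,.045,.26); print(p); to(p,288)
E
```

```text
[np.float64(0.6106384895820351), np.float64(0.12987126875717217), 0.26]
to [-0.6142  0.5134 -0.0634] [ 8.000e-02  6.000e-02 -8.573e+01]
```

```bash
python3 -m handwheel '[{"finger_gap":0,"sz":-0.063},{"finger_gap":0,"sz":-0.063},{"finger_gap":0,"sx":-0.614,"sy":0.513,"sz":-0.063,"rz":-85.7},{"finger_gap":0,"sx":-0.614,"sy":0.513,"sz":-0.063,"rz":-85.7},{"finger_gap":0,"sx":-0.614,"sy":0.513,"sz":-0.063,"rz":-85.7},{"finger_gap":0,"sx":-0.614,"sy":0.513,"sz":-0.063,"rz":-85.7},{"finger_gap":0,"sx":-0.614,"sy":0.513,"sz":-0.063,"rz":-85.7},{"finger_gap":0,"sx":-0.614,"sy":0.513,"sz":-0.063,"rz":-85.7}]'; python3 -c "
from h import *
p=polar(108,.062,.045,.26); to(p,288)"
```

```text
time_s: 0.95
tcp_pos: [0.3777, -0.3113, 0.26]
ee_rot: [[-0.273, -0.962, 0.001], [-0.962, 0.273, -0.0], [0.0, -0.001, -1.0]]
wrist_force: [0.9, 0.0, 0.5]
gripper_width: 0.355
gripper_force: 0.0
to [-0.488  -0.1039  0.    ] [-7.000e-02 -3.000e-02 -3.382e+01]
```

```bash
python3 -m handwheel '[{"finger_gap":0,"sx":-0.488,"sy":-0.104,"rz":-33.8},{"finger_gap":0,"sx":-0.488,"sy":-0.104,"rz":-33.8},{"finger_gap":0,"sx":-0.488,"sy":-0.104,"rz":-33.8},{"finger_gap":0,"sx":-0.488,"sy":-0.104,"rz":-33.8},{"finger_gap":0,"sx":-0.488,"sy":-0.104,"rz":-33.8},{"finger_gap":0,"sx":-0.488,"sy":-0.104,"rz":-33.8},{"finger_gap":0,"sx":-0.488,"sy":-0.104,"rz":-33.8},{"finger_gap":0,"sx":-0.488,"sy":-0.104,"rz":-33.8}]'; python3 -c "
from h import *
p=polar(108,.062,.045,.26); to(p,288)"
```

```text
time_s: 1.75
tcp_pos: [0.5667, 0.0416, 0.26]
ee_rot: [[0.303, -0.953, 0.001], [-0.953, -0.303, 0.0], [0.0, -0.001, -1.0]]
wrist_force: [1.2, -0.2, -0.1]
gripper_width: 0.009
gripper_force: 0.0
to [-0.0708 -0.0686  0.0001] [-0.06 -0.   -0.33]
```

```bash
python3 -m handwheel '[{"finger_gap":0,"sx":-0.071,"sy":-0.069},{"finger_gap":0,"sx":-0.071,"sy":-0.069},{"finger_gap":0,"sx":-0.071,"sy":-0.069,"sz":0.04},{"finger_gap":0,"sx":-0.071,"sy":-0.069,"sz":0.082},{"finger_gap":0,"sx":-0.071,"sy":-0.069,"sz":0.082}]'; python3 -c "
from h import *
p=polar(108,.062,.045,.178); to(p,288);c=cap('wrist'); cv2.imwrite('pics/w1.png',c['pixels'][:,:,::-1]); print(sensors.sense()['wrist_force'])"
```

```text
time_s: 2.25
tcp_pos: [0.6059, 0.1273, 0.1708]
ee_rot: [[0.303, -0.953, -0.014], [-0.953, -0.303, -0.004], [-0.0, 0.014, -1.0]]
wrist_force: [-0.8, -0.6, -0.8]
gripper_width: 0.003
gripper_force: 0.0
to [-0.001  -0.0051 -0.0073] [ 0.81  0.02 -0.38]
[ 0.5823776  -0.12270587  0.98561945]
```

View pics/w1.png

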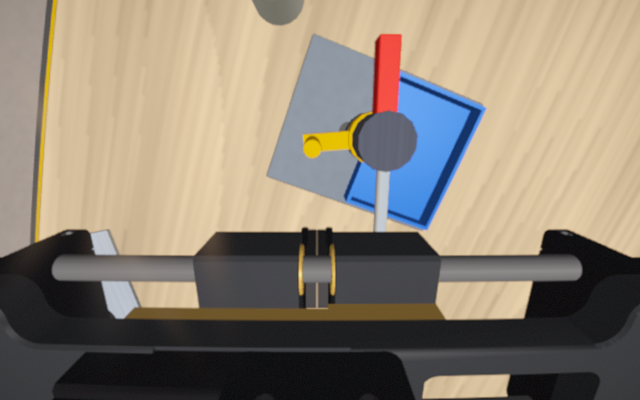

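The wrist view shows the hub at (387,140), pin top at (312,148), tail going up to (390,38) and the arm going down to (381,230). The gripper is clear on the arm's clockwise side.

```bash
python3 -c "
from h import *
c=cap('wrist')
h=plane(c,(387,140),.198);p=plane(c,(312,148),.207);t=plane(c,(390,37),.197);a=plane(c,(381,228),.194)
an=lambda d:np.degrees(np.arctan2(d[1],d[0]))
print(h,p,t,a); print(np.linalg.norm((p-h)[:2]),an(p-h),np.linalg.norm((t-h)[:2]),an(t-h),an(a-h))
for A,o in((108,.035),(118,.017)):
  to(polar(A,.062,o,.178),180+A)"
```

```text
[0.59008701 0.05473593 0.198     ] [0.62945801 0.07117318 0.207     ] [0.60747753 0.00416769 0.197     ] [0.57292309 0.10662587 0.194     ]
0.04266449032218243 22.660367347838324 0.05347500993909146 -71.0218066362231 108.30295576247431
to [-0.002   0.0094  0.0002] [ 0.01 -0.08 -0.33]
to [-0.0038  0.0385  0.0002] [  0.02  -0.08 -10.33]
```

```bash
sed -i 's/AX=.*/AX=np.array([.5885,.056])/' h.py; python3 -c "
from h import *
to(polar(108,.062,.03,.178),288)
for A in (108,114,120,126,132,138,144):to(polar(A,.062,.019,.178),180+A)"
```

```text
to [-0.0005  0.0133  0.0002] [ 0.01 -0.08 -0.33]
to [-0.0005  0.0243  0.0002] [ 0.01 -0.08 -0.33]
to [-0.0021  0.0309  0.0002] [ 0.02 -0.08 -6.33]
to [-0.003   0.0376  0.0002] [  0.02  -0.08 -12.33]
to [-0.0032  0.0444  0.0002] [  0.02  -0.07 -18.33]
to [-0.0027  0.0512  0.0002] [  0.03  -0.07 -24.33]
to [-0.0015  0.0579  0.0002] [ 3.000e-02 -7.000e-02 -3.033e+01]
to [0.0004 0.0644 0.0002] [  0.04  -0.07 -36.33]
```

```bash
python3 -m handwheel '[{"finger_gap":0,"sy":0.013},{"finger_gap":0,"sy":0.018},{"finger_gap":0,"sy":0.024},{"finger_gap":0,"sx":-0.002,"sy":0.031,"rz":-6},{"finger_gap":0,"sx":-0.003,"sy":0.0375,"rz":-12},{"finger_gap":0,"sx":-0.003,"sy":0.0445,"rz":-18},{"finger_gap":0,"sx":-0.0027,"sy":0.051,"rz":-24},{"finger_gap":0,"sx":-0.0015,"sy":0.058,"rz":-30}]'; python3 -c "
from h import *
c=cap('wrist'); cv2.imwrite('pics/w2.png',c['pixels'][:300,200:500,::-1])
for A in (144,150,156,162,166):to(polar(A,.062,.019,.178),180+A)"
```

```text
time_s: 3.15
tcp_pos: [0.555, 0.112, 0.1792]
ee_rot: [[0.742, -0.67, 0.003], [-0.67, -0.742, 0.001], [0.001, -0.003, -1.0]]
wrist_force: [-0.3, 0.2, -0.1]
gripper_width: 0.007
gripper_force: 0.0
to [-0.0009  0.0057  0.0013] [-0.11 -0.05 -5.97]
to [-0.0018  0.0124  0.0012] [ -0.1   -0.06 -11.97]
to [-0.0021  0.0192  0.0012] [ -0.1   -0.06 -17.97]
to [-0.0016  0.026   0.0012] [ -0.1   -0.07 -23.97]
to [-0.0009  0.0304  0.0012] [ -0.1   -0.07 -27.97]
```

View pics/w2.png

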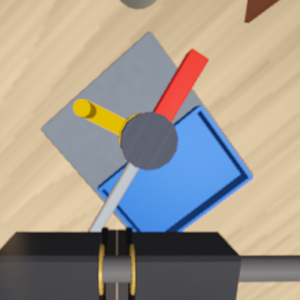

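```bash
python3 -c "
from h import *
c=cap('wrist')
h=plane(c,(349,140),.198);t=plane(c,(399,54),.197);a=plane(c,(297,226),.194);p=plane(c,(283,109),.207)
an=lambda d:np.degrees(np.arctan2(d[1],d[0]))
print(h,t,a,p,an(t-h),an(a-h),an(p-h)); s=sensors.sense(); print(s['wrist_force'],s['moment'],s['tcp_pos'])"
```

```text
[0.58779848 0.05459945 0.198     ] [0.60466727 0.00415661 0.197     ] [0.5683199  0.11436717 0.194     ] [0.62494384 0.07063638 0.207     ] -71.50934662751644 108.05104015423548 23.351519043116035
[-0.37332817  0.35528993  0.83653037] [-0.02588258  0.05029293 -0.02287433] [0.5545944  0.11169465 0.17926697]
```

```bash
python3 -c "
from h import *
c=cap('side'); g=c['pixels'][80:260,220:440]; a=cv2.resize(g,None,fx=1.8*2,fy=1.8*2,interpolation=cv2.INTER_CUBIC)[:,:,::-1]
cv2.imwrite('pics/s2.png',a[:600,:800])
T=c['world_from_camera'];s=sensors.sense()
for p in (s['tcp_pos'],[.5885+.08*np.cos(1.885),.056+.08*np.sin(1.885),.198]):
  q=T[:3,:3].T@(np.array(p)-T[:3,3]); u=c['K']@np.array([q[0]/-q[2],-q[1]/-q[2],1]); print((u[:2]-[220,80])*3.6)"
```

```text
[340.13657322 471.94859748]
[316.02002883 464.53824897]
```

View pics/s2.png

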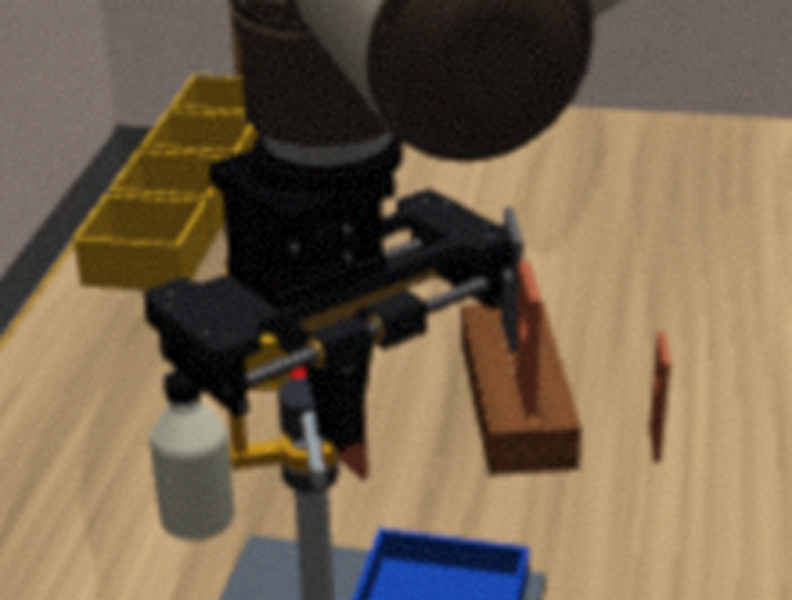

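```bash
python3 -c "
from h import *
s=sensors.sense(); R=np.array(s['ee_rot'])
for n in ('side','scene'):
  c=cap(n); P=cloud(c); v=c['pixels'].max(2)
  L=(P-s['tcp_pos'])@R
  m=(abs(L[...,0])<.04)&(abs(L[...,1])<.04)&(L[...,2]<.03)&(L[...,2]>-.07)
  for lo in np.arange(-.06,.03,.01):
    q=L[m&(L[...,2]>=lo)&(L[...,2]<lo+.01)]
    if len(q): print(n,lo.round(3),len(q),np.percentile(q[:,:2],[5,50,95],axis=0).round(3).tolist())"
```

```text
side -0.06 58 [[-0.013, -0.013], [-0.011, -0.005], [0.006, 0.008]]
side -0.05 53 [[-0.013, -0.011], [-0.011, -0.007], [0.006, 0.006]]
side -0.04 57 [[-0.013, -0.011], [-0.01, -0.009], [0.009, 0.006]]
side -0.03 28 [[-0.013, -0.023], [-0.01, -0.009], [0.006, 0.005]]
side -0.02 64 [[-0.014, -0.026], [0.009, -0.011], [0.037, 0.003]]
side -0.01 4 [[-0.013, -0.025], [-0.005, -0.022], [0.017, -0.011]]
scene -0.06 23 [[0.004, -0.01], [0.011, -0.005], [0.013, 0.011]]
scene -0.05 38 [[-0.004, -0.008], [0.011, -0.006], [0.013, 0.009]]
scene -0.04 40 [[-0.009, -0.008], [0.006, -0.006], [0.013, 0.008]]
scene -0.03 22 [[-0.009, -0.022], [-0.0, -0.007], [0.012, 0.008]]
scene -0.02 85 [[-0.006, -0.022], [0.016, -0.007], [0.037, 0.006]]
scene -0.01 14 [[-0.003, -0.02], [0.01, -0.012], [0.03, -0.001]]
```

The side crop shows the fingertips ending near (345,447), while the reported TCP projects to (340,472). The real tips are therefore about 15–19 mm above the reported TCP, and they passed over the arm without touching. I'll back off, go lower and retry.

```bash
python3 -c "
from h import *
to(polar(108,.062,.04,.179),288)
to(polar(108,.062,.04,.156),288)"
```

```text
to [ 0.0282 -0.0465 -0.0004] [-1.000e-01 -2.000e-02  2.953e+01]
to [ 0.0282 -0.0465  0.0226] [-1.000e-01 -2.000e-02  2.953e+01]
```

```bash
python3 -m handwheel '[{"finger_gap":0,"sx":0.028,"sy":-0.0465,"sz":-0.01,"rz":8},{"finger_gap":0,"sx":0.028,"sy":-0.0465,"sz":-0.01,"rz":16},{"finger_gap":0,"sx":0.028,"sy":-0.0465,"sz":-0.01,"rz":24},{"finger_gap":0,"sx":0.028,"sy":-0.0465,"rz":29.5},{"finger_gap":0,"sx":0.028,"sy":-0.0465,"sz":0.012,"rz":29.5},{"finger_gap":0,"sx":0.028,"sy":-0.0465,"sz":0.0225,"rz":29.5},{"finger_gap":0,"sx":0.028,"sy":-0.0465,"sz":0.0225,"rz":29.5}]'; python3 -c "
from h import *
for A,o in ((108,.025),(108,.019),(108,.013),(114,.013),(120,.013),(126,.013),(132,.013),(138,.013)):to(polar(A,.062,o,.156),180+A)
s=sensors.sense(); R=np.array(s['ee_rot'])
for n in ('side','scene'):
  c=cap(n); P=cloud(c)
  L=(P-s['tcp_pos'])@R
  m=(abs(L[...,0])<.016)&(abs(L[...,1])<.016)
  print(n,[int((m&(L[...,2]>=lo)&(L[...,2]<lo+.004)).sum()) for lo in np.arange(-.04,.008,.004)])"
```

```text
time_s: 4.1
tcp_pos: [0.6053, 0.127, 0.1528]
ee_rot: [[0.312, -0.95, -0.004], [-0.95, -0.312, -0.001], [0.0, 0.004, -1.0]]
wrist_force: [0.4, -0.1, 0.4]
gripper_width: 0.005
gripper_force: 0.0
to [ 0.0003  0.0129 -0.0032] [ 0.25 -0.01  0.18]
to [ 0.0003  0.0189 -0.0031] [ 0.25 -0.01  0.18]
to [ 0.0003  0.0249 -0.0031] [ 0.25 -0.01  0.18]
to [-0.0008  0.0314 -0.0031] [ 0.25  0.01 -5.82]
to [-0.0011  0.0381 -0.0031] [  0.25   0.02 -11.82]
to [-0.0008  0.0447 -0.003 ] [  0.25   0.03 -17.82]
to [ 0.0002  0.0512 -0.003 ] [  0.25   0.05 -23.82]
to [ 0.002   0.0576 -0.003 ] [  0.25   0.06 -29.82]
side [14, 12, 13, 11, 1, 0, 0, 0, 0, 0, 0, 0]
scene [0, 0, 0, 0, 0, 0, 0, 0, 0, 0, 0, 0]
```

```bash
python3 -m handwheel '[{"finger_gap":0,"sy":0.013},{"finger_gap":0,"sy":0.019},{"finger_gap":0,"sy":0.025},{"finger_gap":0,"sx":-0.001,"sy":0.031,"rz":-6},{"finger_gap":0,"sx":-0.001,"sy":0.038,"rz":-12},{"finger_gap":0,"sx":-0.001,"sy":0.0445,"rz":-18},{"finger_gap":0,"sy":0.051,"rz":-24},{"finger_gap":0,"sx":0.002,"sy":0.0575,"rz":-30}]'; python3 -c "
from h import *
for A in (144,150,156,162,168,172):to(polar(A,.062,.013,.156),180+A)
c=cap('scene');P=cloud(c);hsv=cv2.cvtColor(c['pixels'],cv2.COLOR_RGB2HSV)
m=(np.hypot(P[...,0]-.5885,P[...,1]-.056)<.07)&(P[...,2]>.185)&(P[...,2]<.203)&(hsv[...,1]>150)&((hsv[...,0]<8)|(hsv[...,0]>172))
q=P[m]; d=np.median(q,0)[:2]-AX; print(m.sum(),d,np.degrees(np.arctan2(d[1],d[0])),sensors.sense()['wrist_force'],sensors.sense()['moment'])"
```

```text
time_s: 5.0
tcp_pos: [0.5537, 0.1093, 0.1559]
ee_rot: [[0.748, -0.664, 0.004], [-0.664, -0.748, 0.003], [0.001, -0.005, -1.0]]
wrist_force: [0.5, 5.1, -0.8]
gripper_width: 0.006
gripper_force: 1.7
to [-0.0015  0.0098 -0.0001] [-0.3  -0.07 -5.57]
to [-0.0019  0.0165 -0.0002] [ -0.29  -0.08 -11.57]
to [-0.0016  0.0231 -0.0002] [ -0.29  -0.1  -17.57]
to [-0.0006  0.0296 -0.0002] [ -0.28  -0.11 -23.57]
to [ 0.0011  0.0361 -0.0003] [ -0.28  -0.13 -29.57]
to [ 0.0026  0.0402 -0.0003] [ -0.27  -0.14 -33.57]
104 [ 0.02611951 -0.02411742] -42.717806346264965 [ 0.4305173   1.72738012 -1.64631514] [ 0.48894759  0.02997293 -0.00573154]
```

```bash
python3 -m handwheel '[{"finger_gap":0,"sx":-0.0015,"sy":0.008,"rz":-5.5},{"finger_gap":0,"sx":-0.002,"sy":0.0145,"rz":-11.5},{"finger_gap":0,"sx":-0.0015,"sy":0.021,"rz":-17.5},{"finger_gap":0,"sx":-0.0005,"sy":0.0275,"rz":-23.5},{"finger_gap":0,"sx":0.001,"sy":0.034,"rz":-29.5}]'; python3 -c "
from h import *
for A in (170,172,174,176,178,180,182,184,186,188,190):to(polar(A,.062,.013,.156),180+A)
c=cap('scene');P=cloud(c);hsv=cv2.cvtColor(c['pixels'],cv2.COLOR_RGB2HSV)
m=(np.hypot(P[...,0]-.5885,P[...,1]-.056)<.07)&(P[...,2]>.185)&(P[...,2]<.203)&(hsv[...,1]>150)&((hsv[...,0]<8)|(hsv[...,0]>172))
q=P[m]; d=np.median(q,0)[:2]-AX; print(m.sum(),d,np.degrees(np.arctan2(d[1],d[0])),sensors.sense()['wrist_force'],sensors.sense()['moment'])"
```

```text
time_s: 5.55
tcp_pos: [0.5316, 0.0828, 0.1559]
ee_rot: [[0.977, -0.211, 0.003], [-0.211, -0.977, 0.002], [0.003, -0.003, -1.0]]
wrist_force: [1.4, 3.9, -0.4]
gripper_width: 0.006
gripper_force: 1.8
to [-0.0012  0.0035 -0.0001] [-0.17 -0.16 -2.18]
to [-0.0015  0.0057 -0.0001] [-0.16 -0.16 -4.18]
to [-0.0018  0.0079 -0.0001] [-0.16 -0.16 -6.18]
to [-0.0019  0.0101 -0.0001] [-0.16 -0.16 -8.18]
to [-0.002   0.0123 -0.0001] [ -0.15  -0.17 -10.18]
to [-0.0021  0.0145 -0.0001] [ -0.15  -0.17 -12.18]
to [-0.002   0.0167 -0.0001] [ -0.15  -0.17 -14.18]
to [-0.0019  0.019  -0.0001] [ -0.15  -0.18 -16.18]
to [-0.0017  0.0212 -0.0002] [ -0.14  -0.18 -18.18]
to [-0.0014  0.0233 -0.0002] [ -0.14  -0.18 -20.18]
to [-0.001   0.0255 -0.0002] [ -0.14  -0.18 -22.18]
91 [ 0.03503233 -0.0068839 ] -11.1170618499208 [ 1.35601832  1.47958185 -1.09003812] [ 0.45677451 -0.27866514  0.0871927 ]
```

```bash
python3 -m handwheel '[{"finger_gap":0,"sx":-0.001,"sy":0.002,"rz":-2},{"finger_gap":0,"sx":-0.0012,"sy":0.0037,"rz":-3.5},{"finger_gap":0,"sx":-0.0015,"sy":0.0054,"rz":-5},{"finger_gap":0,"sx":-0.0017,"sy":0.0071,"rz":-6.5},{"finger_gap":0,"sx":-0.0018,"sy":0.0088,"rz":-8},{"finger_gap":0,"sx":-0.002,"sy":0.0105,"rz":-9.5},{"finger_gap":0,"sx":-0.002,"sy":0.012,"rz":-11},{"finger_gap":0,"sx":-0.002,"sy":0.0135,"rz":-12}]'; python3 -c "
from h import *
for A in (180,182,184,186,188,190,192):to(polar(A,.062,.013,.156),180+A)
print(sensors.sense()['wrist_force'])"
```

```text
time_s: 6.4
tcp_pos: [0.5257, 0.0688, 0.1552]
ee_rot: [[1.0, -0.005, 0.0], [-0.005, -1.0, 0.0], [0.0, -0.0, -1.0]]
wrist_force: [2.2, 3.1, 0.9]
gripper_width: 0.005
gripper_force: 1.3
to [ 0.0008 -0.0002 -0.0008] [-0.   -0.   -0.27]
to [ 0.0004  0.0019 -0.0008] [-0.   -0.   -2.27]
to [ 0.      0.0041 -0.0008] [-0.   -0.   -4.27]
to [-0.0002  0.0063 -0.0008] [-0.   -0.   -6.27]
to [-0.0004  0.0085 -0.0008] [-0.   -0.   -8.27]
to [-0.0005  0.0107 -0.0008] [ -0.    -0.   -10.27]
to [-0.0005  0.0129 -0.0008] [ -0.    -0.   -12.27]
[2.19594016 3.06569865 0.92491198]
```

```bash
python3 -m handwheel '[{"finger_gap":0,"sy":0.0015,"rz":-1.5},{"finger_gap":0,"sy":0.003,"rz":-3},{"finger_gap":0,"sy":0.004,"rz":-4},{"finger_gap":0,"sy":0.005,"rz":-5}]'; python3 -m handwheel '[{"finger_gap":0,"sy":0.001,"rz":-1}]'
```

```text
time_s: 6.8
tcp_pos: [0.525, 0.0636, 0.1549]
ee_rot: [[0.997, 0.082, -0.002], [0.082, -0.997, -0.0], [-0.002, 0.0, -1.0]]
wrist_force: [-1.2, 2.6, 0.5]
gripper_width: 0.005
gripper_force: 1.3
time_s: 6.9
tcp_pos: [0.525, 0.0627, 0.1549]
ee_rot: [[0.995, 0.099, -0.002], [0.099, -0.995, -0.0], [-0.002, -0.0, -1.0]]
wrist_force: [-2.0, 4.4, 2.0]
gripper_width: 0.007
gripper_force: 2.4
```

```bash
python3 -m handwheel '[{"finger_gap":0,"sy":0.0006,"rz":-0.5},{"finger_gap":0,"sy":0.0006,"rz":-0.5}]'; python3 -m handwheel '[{"finger_gap":0,"sy":0.0006,"rz":-0.5},{"finger_gap":0,"sy":0.0006,"rz":-0.5}]'
```

```text
time_s: 7.1
tcp_pos: [0.5249, 0.0626, 0.1549]
ee_rot: [[0.994, 0.107, -0.002], [0.107, -0.994, 0.001], [-0.002, -0.001, -1.0]]
wrist_force: [-2.6, 3.7, 1.7]
gripper_width: 0.006
gripper_force: 2.4
time_s: 7.3
tcp_pos: [0.5249, 0.0623, 0.1549]
ee_rot: [[0.993, 0.116, -0.002], [0.116, -0.993, 0.001], [-0.002, -0.001, -1.0]]
wrist_force: [-2.2, 6.2, 2.5]
gripper_width: 0.006
gripper_force: 3.1
```

```bash
python3 -m handwheel '[{"finger_gap":0,"sy":0.0004},{"finger_gap":0,"sy":0.0004},{"finger_gap":0,"sy":0.0004}]';python3 -m handwheel '[{"finger_gap":0},{"finger_gap":0},{"finger_gap":0}]'
```

```text
time_s: 7.6
tcp_pos: [0.5249, 0.0623, 0.1548]
ee_rot: [[0.993, 0.116, -0.002], [0.116, -0.993, 0.002], [-0.002, -0.002, -1.0]]
wrist_force: [-4.6, 6.4, 2.2]
gripper_width: 0.008
gripper_force: 3.7
time_s: 7.9
tcp_pos: [0.5249, 0.0623, 0.1549]
ee_rot: [[0.993, 0.116, -0.002], [0.116, -0.993, 0.001], [-0.002, -0.002, -1.0]]
wrist_force: [-3.8, 6.2, 3.1]
gripper_width: 0.004
gripper_force: 3.7
```

```bash
python3 -m handwheel '[{"finger_gap":0,"sy":-0.02},{"finger_gap":0,"sy":-0.045},{"finger_gap":0,"sy":-0.045},{"finger_gap":0,"sy":-0.045,"sz":-0.05},{"finger_gap":0,"sy":-0.045,"sz":-0.1},{"finger_gap":0,"sy":-0.045,"sz":-0.1}]'; python3 -c "
from h import *
c=cap('scene');P=cloud(c);hsv=cv2.cvtColor(c['pixels'],cv2.COLOR_RGB2HSV)
r=np.hypot(P[...,0]-.5885,P[...,1]-.056)
m=(r<.07)&(P[...,2]>.185)&(P[...,2]<.203)&(hsv[...,1]>150)&((hsv[...,0]<8)|(hsv[...,0]>172))
q=P[m]; d=np.median(q,0)[:2]-AX; print(m.sum(),d,np.degrees(np.arctan2(d[1],d[0])),sensors.sense()['wrist_force'])
for n in ('scene','side'):
  c=cap(n);P=cloud(c);hsv=cv2.cvtColor(c['pixels'],cv2.COLOR_RGB2HSV);r=np.hypot(P[...,0]-.5885,P[...,1]-.056)
  m=(r<.09)&(P[...,2]>.185)&(P[...,2]<.208)&(P[...,0]<.568)&(hsv[...,1]<110)
  q=P[m]; print(n,m.sum(),cv2.fitLine((q[:,:2]*1000).astype(np.float32),cv2.DIST_HUBER,0,.1,.01).ravel(),q[np.argsort(q[:,0])[:5]].round(4).tolist())
  t=m&(P[...,2]>.198);print(np.median(P[t],0) if t.any() else 0)
to([.478,-.1965,.26],14.3);to([.478,-.1965,.26],104.3);to([.478,-.1965,.26],-75.7)
print(sensors.sense()['joints'])"
```

```text
time_s: 8.5
tcp_pos: [0.5247, 0.1059, 0.2627]
ee_rot: [[0.993, 0.117, 0.014], [0.116, -0.993, 0.003], [0.014, -0.002, -1.0]]
wrist_force: [1.5, 1.0, -0.2]
gripper_width: 0.004
gripper_force: 0.0
86 [0.03795536 0.00414597] 6.233862688876003 [-0.46627325 -0.49319138 -0.51083771]
scene 71 [9.9378693e-01 1.1129950e-01 5.3369159e+02 4.8957321e+01] [[0.5066, 0.0453, 0.2007], [0.5074, 0.048, 0.2022], [0.5092, 0.0436, 0.2026], [0.5096, 0.0463, 0.1972], [0.5096, 0.0488, 0.1947]]
[0.50996869 0.04580772 0.20124438]
side 113 [9.9291116e-01 1.1885907e-01 5.3282312e+02 5.4827843e+01] [[0.5044, 0.0545, 0.2008], [0.5047, 0.0527, 0.197], [0.5047, 0.0526, 0.1944], [0.5047, 0.0525, 0.1892], [0.5049, 0.0513, 0.191]]
[0.50701438 0.05147531 0.20060616]
to [-0.0765  0.2948 -0.0053] [ 0.01  0.09 -7.7 ]
to [-0.0765  0.2948 -0.0053] [-6.00e-02  8.00e-02 -9.77e+01]
to [-0.0765  0.2948 -0.0053] [7.00e-02 6.00e-02 8.23e+01]
[ 2.89388279e+01  1.06941960e+01 -7.07832085e+00 -2.04604993e-02
 -7.23116589e+01  6.76699081e+01]
```

```bash
python3 -m handwheel '[{"finger_gap":0.5,"sx":-0.0765,"sy":0.295,"rz":82.3},{"finger_gap":0.5,"sx":-0.0765,"sy":0.295,"rz":82.3},{"finger_gap":0.5,"sx":-0.0765,"sy":0.295,"rz":82.3},{"finger_gap":0.5,"sx":-0.0765,"sy":0.295,"rz":82.3},{"finger_gap":0.5,"sx":-0.0765,"sy":0.295,"rz":82.3},{"finger_gap":0.5,"sx":-0.0765,"sy":0.295,"rz":82.3},{"finger_gap":0.5,"sx":-0.0765,"sy":0.295,"rz":82.3},{"finger_gap":0.5,"sx":-0.0765,"sy":0.295,"rz":82.3}]'; python3 -c "
from h import *
to([.478,-.1965,.20],-75.7)"
```

```text
time_s: 9.45
tcp_pos: [0.4768, -0.1981, 0.2527]
ee_rot: [[0.458, -0.889, -0.005], [-0.889, -0.458, 0.0], [-0.003, 0.004, -1.0]]
wrist_force: [0.6, 0.9, -0.3]
gripper_width: 0.496
gripper_force: 0.0
to [-0.0008 -0.002   0.0527] [ 0.27  0.13 12.99]
```

```bash
python3 -m handwheel '[{"finger_gap":0.5,"sy":-0.002,"rz":8},{"finger_gap":0.5,"sy":-0.002,"sz":0.03,"rz":13},{"finger_gap":0.5,"sy":-0.002,"sz":0.08,"rz":13},{"finger_gap":0.5,"sy":-0.002,"sz":0.105,"rz":13},{"finger_gap":0.5,"sy":-0.002,"sz":0.105,"rz":13}]'; python3 -c "
from h import *
s=sensors.sense(); R=np.array(s['ee_rot']); print(s['tcp_pos'])
to([.478,-.1965,.104],-75.7)
for n in ('side','scene'):
  c=cap(n); P=cloud(c); L=(P-s['tcp_pos'])@R; dark=c['pixels'].max(2)<60
  for sg in (1,-1):
    m=(abs(L[...,0])<.016)&(L[...,1]*sg>.014)&(L[...,1]*sg<.05)&dark
    print(n,sg,[int((m&(L[...,2]>=lo)&(L[...,2]<lo+.004)).sum()) for lo in np.arange(-.06,.02,.004)], np.median(L[m&(L[...,2]>-.06)&(L[...,2]<-.01)],0))
  if n=='side': cv2.imwrite('pics/s3.png',cv2.resize(c['pixels'][80:230,290:440,::-1],None,fx=4,fy=4,interpolation=cv2.INTER_CUBIC))
  hsv=cv2.cvtColor(c['pixels'],cv2.COLOR_RGB2HSV)
"
```

```text
time_s: 9.95
tcp_pos: [0.4759, -0.1946, 0.1445]
ee_rot: [[0.256, -0.967, -0.013], [-0.967, -0.256, 0.002], [-0.005, 0.012, -1.0]]
wrist_force: [0.2, 0.4, -0.7]
gripper_width: 0.499
gripper_force: 0.0
[ 0.47586473 -0.19460383  0.14450583]
to [ 0.0026 -0.0021  0.0405] [0.71 0.31 0.52]
side 1 [4, 7, 4, 8, 3, 5, 4, 4, 1, 0, 0, 0, 0, 0, 0, 0, 0, 0, 0, 0] [-0.01039514  0.02462273 -0.0455966 ]
side -1 [4, 5, 6, 6, 4, 6, 5, 4, 2, 0, 0, 0, 0, 0, 0, 0, 0, 0, 0, 0] [-0.01197594 -0.02557083 -0.04399108]
scene 1 [0, 0, 0, 0, 0, 0, 0, 0, 0, 0, 0, 0, 0, 0, 0, 0, 0, 0, 0, 0] [nan nan nan]
scene -1 [0, 0, 5, 7, 10, 8, 7, 0, 0, 0, 0, 0, 0, 0, 0, 0, 0, 0, 0, 0] [ 0.00225639 -0.03092504 -0.04230622]
  return _methods._mean(a, axis=axis, dtype=dtype,
  ret = um.true_divide(
```

View pics/s3.png

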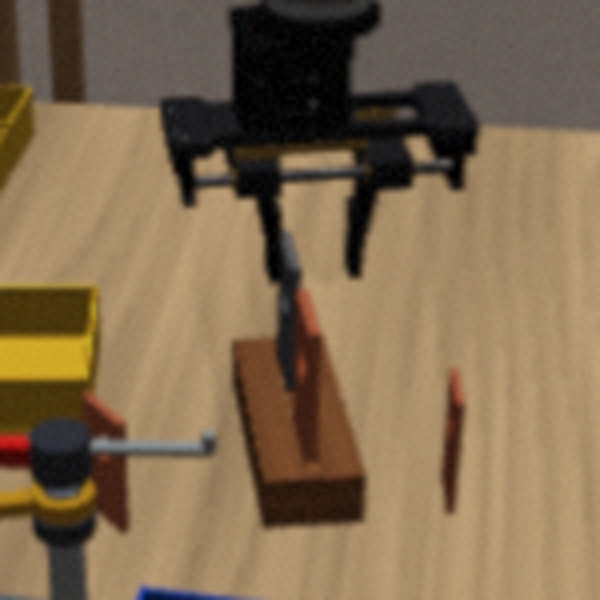

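The side view shows the open fingertips at (275,275) and (355,272), straddling the copper plate (top edge near (308,312)). They end about 24 mm above the reported TCP, so I will command TCP z ≈ 0.102.

```bash
python3 -m handwheel '[{"finger_gap":0.5,"sx":0.0026,"sy":-0.002,"rx":0.7,"ry":0.3,"rz":0.5},{"finger_gap":0.5,"sx":0.0026,"sy":-0.002,"sz":0.02,"rx":0.7,"ry":0.3,"rz":0.5},{"finger_gap":0.5,"sx":0.0026,"sy":-0.002,"sz":0.035,"rx":0.7,"ry":0.3,"rz":0.5},{"finger_gap":0.5,"sx":0.0026,"sy":-0.002,"sz":0.042,"rx":0.7,"ry":0.3,"rz":0.5},{"finger_gap":0.5,"sx":0.0026,"sy":-0.002,"sz":0.042,"rx":0.7,"ry":0.3,"rz":0.5}]'; python3 -c "
from h import *
s=sensors.sense(); R=np.array(s['ee_rot']); print(s['tcp_pos'])
to([.478,-.1965,.102],-75.7)
c=cap('side'); P=cloud(c); L=(P-s['tcp_pos'])@R; dark=c['pixels'].max(2)<60
for sg in (1,-1):
    m=(abs(L[...,0])<.016)&(L[...,1]*sg>.014)&(L[...,1]*sg<.05)&dark
    q=P[m&(L[...,2]<.02)&(L[...,2]>-.06)]; print(sg,q[:,2].min(),np.percentile(q[:,2],5), np.median(q,0))
hsv=cv2.cvtColor(c['pixels'],cv2.COLOR_RGB2HSV)
cop=(abs(P[...,0]-.478)<.03)&(abs(P[...,1]+.197)<.05)&(P[...,2]>.07)&((hsv[...,0]<15)|(hsv[...,0]>170))&(hsv[...,1]>80)
print('plate top',np.percentile(P[cop][:,2],[98,100]))"
```

```text
time_s: 10.55
tcp_pos: [0.4834, -0.1971, 0.1085]
ee_rot: [[0.248, -0.969, 0.014], [-0.969, -0.248, -0.002], [0.005, -0.013, -1.0]]
wrist_force: [0.3, 0.7, 0.1]
gripper_width: 0.5
gripper_force: 0.0
[ 0.48344466 -0.19709939  0.10850757]
to [-0.002   0.0052  0.0064] [-0.73 -0.31  0.08]
1 0.13518404598963774 0.1387800916316611 [ 0.45650912 -0.19291538  0.1541475 ]
-1 0.1367852401239923 0.1388720039721919 [ 0.50766883 -0.17945806  0.15252392]
plate top [0.50263951 0.50328639]
```

```bash
python3 -m handwheel '[{"finger_gap":0.5},{"finger_gap":0.5}]'; python3 -c "
from h import *
to([.478,-.1965,.100],-75.7)"
```

```text
time_s: 10.8
tcp_pos: [0.484, -0.1971, 0.1092]
ee_rot: [[0.249, -0.968, 0.015], [-0.969, -0.249, -0.002], [0.006, -0.014, -1.0]]
wrist_force: [0.4, -0.8, -0.9]
gripper_width: 0.503
gripper_force: 0.0
to [-0.0021  0.0058  0.0091] [-0.81 -0.34  0.1 ]
```

```bash
python3 -m handwheel '[{"finger_gap":0.5,"sx":-0.002,"sy":0.006,"rx":-0.8,"ry":-0.3},{"finger_gap":0.5,"sx":-0.002,"sy":0.006,"sz":0.009,"rx":-0.8,"ry":-0.3},{"finger_gap":0.5,"sx":-0.002,"sy":0.006,"sz":0.009,"rx":-0.8,"ry":-0.3},{"finger_gap":0.5,"sx":-0.002,"sy":0.006,"sz":0.009,"rx":-0.8,"ry":-0.3}]'; python3 -c "
from h import *
s=sensors.sense(); R=np.array(s['ee_rot']); print(s['tcp_pos'])
to([.478,-.1965,.100],-75.7)
c=cap('side'); P=cloud(c); L=(P-s['tcp_pos'])@R; dark=c['pixels'].max(2)<60
for sg in (1,-1):
    m=(abs(L[...,0])<.016)&(L[...,1]*sg>.014)&(L[...,1]*sg<.05)&dark
    q=P[m&(L[...,2]<.02)&(L[...,2]>-.06)]; print(sg,q[:,2].min(),np.percentile(q[:,2],5), np.median(q,0))
"
```

```text
time_s: 11.2
tcp_pos: [0.4767, -0.1965, 0.0986]
ee_rot: [[0.249, -0.969, -0.003], [-0.969, -0.249, -0.0], [-0.0, 0.003, -1.0]]
wrist_force: [-0.1, 0.4, 0.8]
gripper_width: 0.499
gripper_force: 0.0
[ 0.47674527 -0.1965241   0.09861323]
to [ 0.0003 -0.0012 -0.0014] [0.16 0.02 0.09]
1 0.12533489665423148 0.1278576639858394 [ 0.45070505 -0.19284901  0.14306454]
-1 0.12310390785805314 0.1264882974915721 [ 0.49969562 -0.17814551  0.14117637]
```

```bash
python3 -m handwheel '[{"finger_gap":0},{"finger_gap":0},{"finger_gap":0},{"finger_gap":0},{"finger_gap":0},{"finger_gap":0},{"finger_gap":0},{"finger_gap":0}]'; python3 -m handwheel '[{"finger_gap":0,"sz":-0.005},{"finger_gap":0,"sz":-0.01},{"finger_gap":0,"sz":-0.025},{"finger_gap":0,"sz":-0.05},{"finger_gap":0,"sz":-0.09},{"finger_gap":0,"sz":-0.13},{"finger_gap":0,"sz":-0.15},{"finger_gap":0,"sz":-0.15}]'
```

```text
time_s: 12.05
tcp_pos: [0.4774, -0.1965, 0.0991]
ee_rot: [[0.249, -0.969, -0.001], [-0.969, -0.249, -0.0], [0.0, 0.001, -1.0]]
wrist_force: [-0.4, 0.1, -0.3]
gripper_width: 0.087
gripper_force: 30.0
time_s: 12.85
tcp_pos: [0.4786, -0.1969, 0.2525]
ee_rot: [[0.249, -0.969, 0.005], [-0.969, -0.249, -0.002], [0.003, -0.004, -1.0]]
wrist_force: [-0.1, 1.0, -3.9]
gripper_width: 0.085
gripper_force: 30.0
```

```bash
python3 -m handwheel '[{"finger_gap":0,"sz":-0.15},{"finger_gap":0,"sz":-0.15}]'; python3 -c "
from h import *
to(polar(186.6,.13,0,.25),-83.4);to(polar(186.6,.12,0,.191),-83.4)"
```

```text
time_s: 13.05
tcp_pos: [0.475, -0.1958, 0.3461]
ee_rot: [[0.248, -0.969, -0.012], [-0.969, -0.248, 0.002], [-0.005, 0.011, -1.0]]
wrist_force: [2.1, -0.9, -3.3]
gripper_width: 0.091
gripper_force: 30.0
to [-0.2329 -0.0447  0.0967] [0.64 0.22 7.78]
to [-0.2313 -0.0553  0.1556] [0.64 0.22 7.78]
```

```bash
python3 -m handwheel '[{"finger_gap":0,"sx":-0.233,"sy":-0.045,"rz":8},{"finger_gap":0,"sx":-0.233,"sy":-0.045,"rz":8},{"finger_gap":0,"sx":-0.233,"sy":-0.045,"rz":8},{"finger_gap":0,"sx":-0.233,"sy":-0.045,"sz":0.03,"rz":8},{"finger_gap":0,"sx":-0.233,"sy":-0.045,"sz":0.06,"rz":8},{"finger_gap":0,"sx":-0.233,"sy":-0.045,"sz":0.096,"rz":8},{"finger_gap":0,"sx":-0.233,"sy":-0.045,"sz":0.096,"rz":8},{"finger_gap":0,"sx":-0.233,"sy":-0.045,"sz":0.096,"rz":8}]'; python3 -m handwheel '[{"finger_gap":0},{"finger_gap":0},{"finger_gap":0}]'; python3 -c "
from h import *
to(polar(186.6,.13,0,.191),-83.4)"
```

```text
time_s: 13.85
tcp_pos: [0.4624, 0.0398, 0.2519]
ee_rot: [[0.112, -0.994, -0.005], [-0.994, -0.112, -0.003], [0.002, 0.005, -1.0]]
wrist_force: [0.8, -0.0, -0.7]
gripper_width: 0.09
gripper_force: 30.0
time_s: 14.15
tcp_pos: [0.4639, 0.0401, 0.2545]
ee_rot: [[0.11, -0.994, 0.001], [-0.994, -0.11, 0.001], [-0.001, -0.001, -1.0]]
wrist_force: [0.4, -0.0, -4.1]
gripper_width: 0.088
gripper_force: 30.0
to [-0.0014  0.0045  0.0635] [-0.08  0.04 -0.28]
```

```bash
python3 -m handwheel '[{"finger_gap":0,"sx":-0.001,"sy":0.0045,"sz":0.03},{"finger_gap":0,"sx":-0.001,"sy":0.0045,"sz":0.055},{"finger_gap":0,"sx":-0.001,"sy":0.0045,"sz":0.0635},{"finger_gap":0,"sx":-0.001,"sy":0.0045,"sz":0.0635},{"finger_gap":0,"sx":-0.001,"sy":0.0045,"sz":0.0635},{"finger_gap":0,"sx":-0.001,"sy":0.0045,"sz":0.0635}]'; python3 -c "
from h import *
s=sensors.sense();print(s['tcp_pos'])
for n in ('scene','side'):
  c=cap(n);P=cloud(c);hsv=cv2.cvtColor(c['pixels'],cv2.COLOR_RGB2HSV);X,Y,Z=P[...,0],P[...,1],P[...,2]
  cop=(abs(X-.459)<.05)&(abs(Y-.041)<.06)&(Z>.09)&(Z<.25)&((hsv[...,0]<15)|(hsv[...,0]>170))&(hsv[...,1]>80)
  q=P[cop];print(n,cop.sum(),np.percentile(q,[2,50,98],axis=0).round(4).tolist())
  m=np.where(cop,255,0).astype(np.uint8);cn,hi=cv2.findContours(m,cv2.RETR_CCOMP,cv2.CHAIN_APPROX_NONE)
  if hi is not None:
    for k,ct in enumerate(cn):
      if hi[0][k][3]>=0 and cv2.contourArea(ct)>8: print(' holepx',cv2.fitEllipse(ct))
  t=(np.hypot(X-.5885,Y-.056)<.09)&(Z>.185)&(Z<.208)&(X<.568)&(hsv[...,1]<110)
  q=P[t];print('arm',len(q),np.percentile(q,[2,50,98],axis=0).round(4).tolist())
  r=c['pixels'][150:250,280:420] if n=='scene' else c['pixels'][150:270,270:410]
  cv2.imwrite(f'pics/{n}4.png',cv2.resize(r[:,:,::-1],None,fx=5,fy=5,interpolation=cv2.INTER_CUBIC))
"
```

```text
time_s: 14.75
tcp_pos: [0.4596, 0.0412, 0.1911]
ee_rot: [[0.111, -0.994, 0.002], [-0.994, -0.111, 0.001], [-0.0, -0.002, -1.0]]
wrist_force: [-0.2, -0.6, -3.7]
gripper_width: 0.088
gripper_force: 30.0
[0.4596183  0.04120017 0.19111213]
scene 590 [[0.4583, 0.006, 0.1151], [0.4638, 0.0366, 0.1674], [0.47, 0.0633, 0.2166]]
 holepx ((336.2357482910156, 144.40699768066406), (7.465289115905762, 10.78135871887207), 99.04945373535156)
arm 71 [[0.5072, 0.0433, 0.1898], [0.534, 0.0486, 0.1936], [0.5641, 0.0546, 0.2014]]
side 331 [[0.4461, 0.0159, 0.1147], [0.4576, 0.0626, 0.216], [0.4692, 0.0722, 0.2473]]
arm 114 [[0.5048, 0.0503, 0.1858], [0.5346, 0.0546, 0.1912], [0.5666, 0.0604, 0.1991]]
```

View pics/scene4.png

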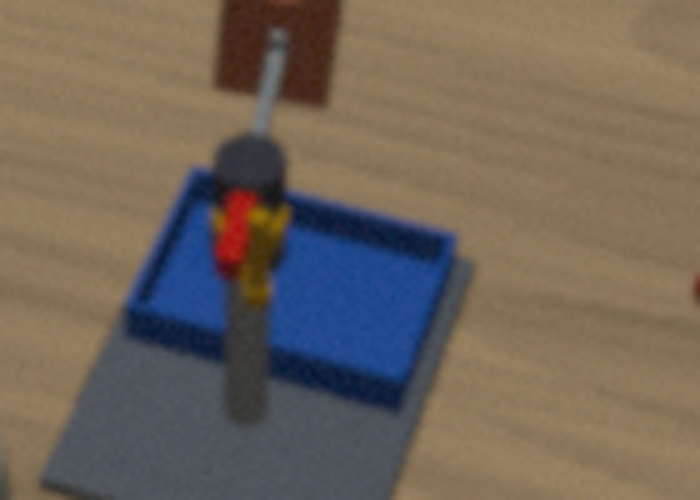

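The scene crop shows the plate behind the hook, with the tip at about (335.6,158) in full-image pixels and the hole at about (336,144). The red tail is against the yellow pin, so the hook is at its stop.

```bash
python3 -c "
from h import *
u=np.array([np.cos(np.radians(6.6)),np.sin(np.radians(6.6)),0]); w=np.array([-u[1],u[0],0])
c=cap('scene');P=cloud(c);hsv=cv2.cvtColor(c['pixels'],cv2.COLOR_RGB2HSV);X,Y,Z=P[...,0],P[...,1],P[...,2]
cop=(abs(X-.459)<.05)&(abs(Y-.041)<.06)&(Z>.09)&(Z<.25)&((hsv[...,0]<15)|(hsv[...,0]>170))&(hsv[...,1]>80)
p0=np.median(P[cop],0); o,d=ray(c,(336.24,144.4)); h=o+d*((p0-o)@u)/(d@u)
print('hole',h,'lat',h@w)
q=P[cop]; print('plate n',np.percentile(q@u,[5,50,95]),'lat',np.percentile(q@w,[1,5,50,95,99]),'z',np.percentile(q[:,2],[1,99]))
t=(np.hypot(X-.5885,Y-.056)<.09)&(Z>.185)&(Z<.208)&(X<.568)&(hsv[...,1]<110)
q=P[t]; print('arm lat',np.percentile(q@w,[5,50,95]),'u',np.percentile(q@u,[1,99]),'z',np.percentile(q[:,2],[50,98]))
k=P[t&(P@u<.535)&(P@u>.52)]; print('arm z',np.median(k,0))
tip=P[t&(P@u<.516)]; print('tip',np.median(tip,0),tip[:,2].max(), np.median(tip@w))
s=sensors.sense(); print('tcp lat',s['tcp_pos']@w,s['tcp_pos']@u,'axis lat',AX@w[:2])
"
```

```text
hole [0.4631875  0.03619382 0.19811424] lat -0.01728349413972994
plate n [0.46140929 0.46408157 0.46659343] lat [-0.04999711 -0.04614911 -0.01733651  0.00795446  0.01132448] z [0.11331078 0.21841386]
arm lat [-0.01659188 -0.01256149 -0.00970762] u [0.50912987 0.56796892] z [0.19399263 0.20148049]
arm z [0.52626139 0.04790962 0.193652  ]
tip [0.51086554 0.04658787 0.19839037] 0.20476913887816606 -0.012423208151006705
tcp lat -0.011953699611290301 0.4605632977820119 axis lat -0.012011638191429787
```

```bash
python3 -m handwheel '[{"finger_gap":0,"sx":-0.005},{"finger_gap":0,"sx":-0.005,"sy":-0.01},{"finger_gap":0,"sx":-0.005,"sy":-0.02},{"finger_gap":0,"sx":-0.005,"sy":-0.03},{"finger_gap":0,"sx":-0.005,"sy":-0.035},{"finger_gap":0,"sx":-0.005,"sy":-0.035},{"finger_gap":0,"sx":-0.005,"sy":-0.035}]'; python3 -c "
from h import *
u=np.array([np.cos(np.radians(6.6)),np.sin(np.radians(6.6)),0]); w=np.array([-u[1],u[0],0])
to(polar(186.6,.07,-.005,.191),-83.4)
for n in ('scene','side'):
  c=cap(n);P=cloud(c);hsv=cv2.cvtColor(c['pixels'],cv2.COLOR_RGB2HSV);X,Y,Z=P[...,0],P[...,1],P[...,2]
  cop=(abs(X-.494)<.03)&(abs(Y-.05)<.06)&(Z>.09)&(Z<.25)&((hsv[...,0]<15)|(hsv[...,0]>170))&(hsv[...,1]>80)
  q=P[cop]; print(n,'plate n',np.percentile(q@u,[5,50,95]),'lat',np.percentile(q@w,[1,5,50,95,99]),'z',np.percentile(q[:,2],[1,99]))
  r=c['pixels'][110:210,270:410] if n=='scene' else c['pixels'][130:240,270:410]
  cv2.imwrite(f'pics/{n}5.png',cv2.resize(r[:,:,::-1],None,fx=5,fy=5,interpolation=cv2.INTER_CUBIC))
"
```

```text
time_s: 15.6
tcp_pos: [0.4924, 0.0496, 0.1891]
ee_rot: [[0.111, -0.994, -0.003], [-0.994, -0.111, -0.001], [0.0, 0.003, -1.0]]
wrist_force: [0.5, -0.3, -4.3]
gripper_width: 0.089
gripper_force: 30.0
to [ 0.0095 -0.0263 -0.002 ] [ 0.17 -0.02 -0.24]
scene plate n [0.49533809 0.49796661 0.50027383] lat [-0.04408949 -0.04171578 -0.00884914  0.01231816  0.01491372] z [0.11109923 0.20775312]
side plate n [0.48324652 0.49401781 0.50078946] lat [-0.03774928 -0.02614411  0.01548291  0.02289953  0.02383826] z [0.11339839 0.24770348]
```

View pics/scene5.png

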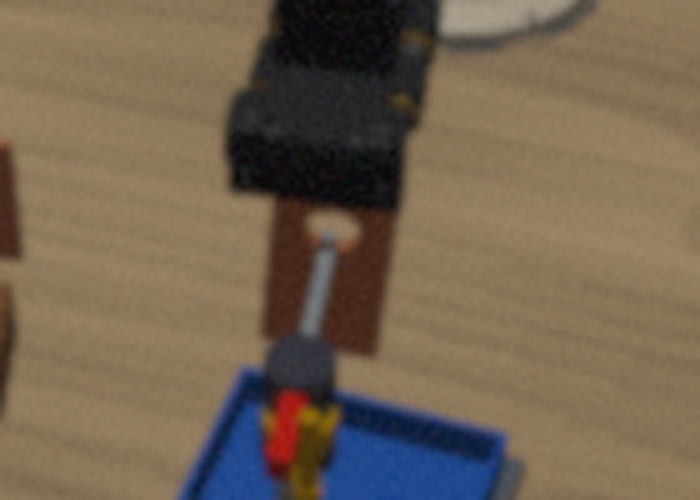

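The scene crop shows the hole at about (335,228) in the crop, right behind the hook tip at (328,240) and laterally aligned within 2 mm. I'll ease it over the tip.

```bash
python3 -m handwheel '[{"finger_gap":0,"sx":-0.002,"sy":-0.003,"sz":-0.001},{"finger_gap":0,"sx":-0.002,"sy":-0.007,"sz":-0.001},{"finger_gap":0,"sx":-0.002,"sy":-0.011,"sz":-0.001},{"finger_gap":0,"sx":-0.002,"sy":-0.014,"sz":-0.001},{"finger_gap":0,"sx":-0.002,"sy":-0.014,"sz":-0.001}]';  python3 -m handwheel '[{"finger_gap":0,"sy":-0.004},{"finger_gap":0,"sy":-0.008},{"finger_gap":0,"sy":-0.012},{"finger_gap":0,"sy":-0.017},{"finger_gap":0,"sy":-0.022},{"finger_gap":0,"sy":-0.022},{"finger_gap":0,"sy":-0.022}]'; python3 -c "
from h import *
u=np.array([np.cos(np.radians(6.6)),np.sin(np.radians(6.6)),0]); w=np.array([-u[1],u[0],0]);s=sensors.sense()
print('radius',.591-s['tcp_pos']@u,s['moment'])
c=cap('scene');P=cloud(c);hsv=cv2.cvtColor(c['pixels'],cv2.COLOR_RGB2HSV);d=np.array([0,0,0])
r=np.hypot(P[...,0]-.5885,P[...,1]-.056)
m=(r<.07)&(P[...,2]>.185)&(P[...,2]<.203)&(hsv[...,1]>150)&((hsv[...,0]<8)|(hsv[...,0]>172))&(P[...,0]>.6)
d=np.median(P[m],0)[:2]-AX; print('tail',np.degrees(np.arctan2(d[1],d[0])))"
```

```text
time_s: 16.2
tcp_pos: [0.5067, 0.0534, 0.1903]
ee_rot: [[0.111, -0.994, -0.002], [-0.994, -0.111, -0.0], [0.0, 0.002, -1.0]]
wrist_force: [0.4, 0.2, -3.6]
gripper_width: 0.087
gripper_force: 30.0
time_s: 16.9
tcp_pos: [0.5281, 0.0557, 0.1902]
ee_rot: [[0.111, -0.994, -0.002], [-0.994, -0.111, -0.0], [0.0, 0.002, -1.0]]
wrist_force: [-0.3, 1.4, -4.4]
gripper_width: 0.087
gripper_force: 30.0
radius 0.06001273368649207 [0.01112554 0.04242469 0.0104635 ]
tail 5.6221201949005275
```

```bash
python3 -m handwheel '[{"finger_gap":0,"sz":0.002},{"finger_gap":0,"sz":0.004},{"finger_gap":0,"sz":0.006},{"finger_gap":0,"sz":0.008},{"finger_gap":0,"sz":0.009},{"finger_gap":0,"sz":0.01},{"finger_gap":0,"sz":0.01}]';  python3 -m handwheel '[{"finger_gap":0,"sz":0.001},{"finger_gap":0,"sz":0.001},{"finger_gap":0,"sz":0.001}]';  python3 -m handwheel '[{"finger_gap":0,"sz":0.001},{"finger_gap":0,"sz":0.001},{"finger_gap":0,"sz":0.001}]'
```

```text
time_s: 17.65
tcp_pos: [0.528, 0.0557, 0.1802]
ee_rot: [[0.111, -0.994, -0.002], [-0.994, -0.111, -0.0], [0.0, 0.002, -1.0]]
wrist_force: [-0.3, -0.0, -3.7]
gripper_width: 0.089
gripper_force: 30.0
time_s: 17.95
tcp_pos: [0.5281, 0.0557, 0.1794]
ee_rot: [[0.111, -0.994, -0.002], [-0.994, -0.111, -0.0], [0.0, 0.002, -1.0]]
wrist_force: [-0.6, 0.8, -4.0]
gripper_width: 0.089
gripper_force: 30.0
time_s: 18.25
tcp_pos: [0.5281, 0.0557, 0.1784]
ee_rot: [[0.111, -0.994, -0.002], [-0.994, -0.111, -0.0], [0.0, 0.002, -1.0]]
wrist_force: [0.7, 0.1, -3.3]
gripper_width: 0.088
gripper_force: 30.0
```

```bash
for i in 1 2; do python3 -m handwheel '[{"finger_gap":0,"sz":0.0005},{"finger_gap":0,"sz":0.001},{"finger_gap":0,"sz":0.001}]' | egrep 'tcp|wrist';done
```

```text
tcp_pos: [0.5282, 0.0557, 0.1778]
wrist_force: [-0.7, 0.6, -1.8]
tcp_pos: [0.5283, 0.0557, 0.1775]
wrist_force: [-3.5, 0.9, 5.3]
```

```bash
python3 -m handwheel '[{"finger_gap":0,"sz":-0.0008},{"finger_gap":0,"sz":-0.0008},{"finger_gap":0,"sz":-0.0008}]' | egrep 'tcp|wrist'; python3 -c "
from h import *
print(sensors.sense()['moment'])"
```

```text
tcp_pos: [0.5283, 0.0557, 0.1776]
wrist_force: [-2.3, 0.0, 4.8]
[0.11050909 0.92324514 0.0053804 ]
```

```bash
for i in 1 2 ; do python3 -m handwheel '[{"finger_gap":0,"sz":-0.0005},{"finger_gap":0,"sz":-0.0005},{"finger_gap":0,"sz":-0.0005}]' | egrep 'tcp|wrist';done; python3 -c "
from h import *
print(sensors.sense()['moment'])"
```

```text
tcp_pos: [0.5283, 0.0557, 0.1777]
wrist_force: [-1.2, 0.1, 2.4]
tcp_pos: [0.5282, 0.0558, 0.1778]
wrist_force: [1.2, -0.0, -0.3]
[-0.01216411  0.08266602  0.01007221]
```

```bash
python3 -m handwheel '[{"finger_gap":0.12},{"finger_gap":0.16},{"finger_gap":0.16},{"finger_gap":0.16},{"finger_gap":0.16}]'; python3 -c "
from h import *
c=cap('side');cv2.imwrite('pics/s6.png',cv2.resize(c['pixels'][100:250,270:420,::-1],None,fx=4,fy=4,interpolation=cv2.INTER_CUBIC))"
```

```text
time_s: 20.25
tcp_pos: [0.5281, 0.0558, 0.1782]
ee_rot: [[0.111, -0.994, -0.002], [-0.994, -0.111, -0.0], [0.0, 0.002, -1.0]]
wrist_force: [-0.2, 0.4, 0.3]
gripper_width: 0.155
gripper_force: 0.0
```

View pics/s6.png

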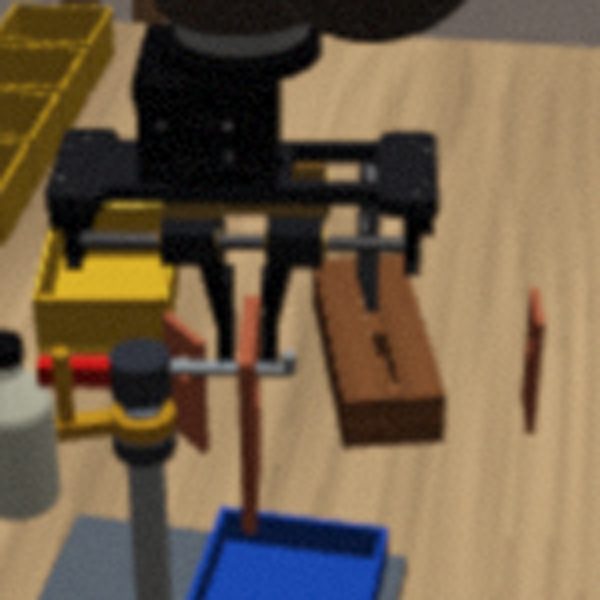

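The plate hangs on the arm, with its edge at about (248,300–530) in the crop and inside the upturned tip at (287,365). The open fingers are clear on both sides.

```bash
python3 -m handwheel '[{"finger_gap":0.16,"sz":-0.005},{"finger_gap":0.16,"sz":-0.01},{"finger_gap":0.16,"sz":-0.018},{"finger_gap":0.16,"sz":-0.03},{"finger_gap":0.16,"sz":-0.06},{"finger_gap":0.16,"sz":-0.1},{"finger_gap":0.16,"sz":-0.12},{"finger_gap":0.16,"sz":-0.12}]'; python3 -m handwheel '[{"finger_gap":0.16},{"finger_gap":0.16},{"finger_gap":0.16},{"finger_gap":0.16},{"finger_gap":0.16},{"finger_gap":0.16},{"finger_gap":0.16},{"finger_gap":0.16}]'|grep time; python3 - <<'E'
from h import *
M=[]
for k in range(2):
    c=cap('side');P=cloud(c);hsv=cv2.cvtColor(c['pixels'],cv2.COLOR_RGB2HSV)
    m=(abs(P[...,0]-.53)<.04)&(abs(P[...,1]-.05)<.06)&(P[...,2]>.08)&(P[...,2]<.23)&((hsv[...,0]<15)|(hsv[...,0]>170))&(hsv[...,1]>80)
    print(m.sum(),np.percentile(P[m],[2,50,98],axis=0).round(4).tolist())
c=cap('scene');P=cloud(c);hsv=cv2.cvtColor(c['pixels'],cv2.COLOR_RGB2HSV)
m=(np.hypot(P[...,0]-.5885,P[...,1]-.056)<.07)&(P[...,2]>.185)&(P[...,2]<.203)&(hsv[...,1]>150)&((hsv[...,0]<8)|(hsv[...,0]>172))&(P[...,0]>.6)
d=np.median(P[m],0)[:2]-AX; print('tail',np.degrees(np.arctan2(d[1],d[0])))
E
```

```text
time_s: 21.1
tcp_pos: [0.5302, 0.0561, 0.3032]
ee_rot: [[0.112, -0.994, 0.007], [-0.994, -0.112, 0.002], [-0.001, -0.008, -1.0]]
wrist_force: [-0.1, -0.0, -0.2]
gripper_width: 0.159
gripper_force: 0.0
time_s: 21.9
279 [[0.5211, 0.0289, 0.1027], [0.5254, 0.0783, 0.1775], [0.5324, 0.0868, 0.2194]]
283 [[0.521, 0.0257, 0.1019], [0.5254, 0.0784, 0.1756], [0.533, 0.0866, 0.2197]]
tail 5.848412700053005
```

```bash
python3 -m handwheel '[{"finger_gap":0.16},{"finger_gap":0.16},{"finger_gap":0.16},{"finger_gap":0.16},{"finger_gap":0.16},{"finger_gap":0.16},{"finger_gap":0.16},{"finger_gap":0.16}]'|grep time; python3 -c "
from station import workorder; print(workorder.finish_job())"
```

```text
time_s: 22.85
the job is handed in; nothing more can be done
None
```

The job is handed in at 22.9 s: the hook is turned to its stop, pressed there with about 6 N at the arm, and the copper plate hangs still on it over the tray. While easing the plate down I briefly pressed on the hook with about 9 N, and I backed that off before letting go.

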